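# Clear failed test prints into the catch tray

### The job

Three flat failed test prints, a disc, a square and a hexagon, lie on the white finishing board. With your fingertips, sweep all three sideways off the board into the undivided steel tray at its side; only push them along, never take hold of them or lift them. Leave the tall tower and the arch standing where they are on the board, and everything else on the bench alone.

Things in the scene. Friction and masses are not known exactly. Their poses are not given: they have to be found in the camera images.
- disc_mid (a point): Flat dark grey resin disc, 32 mm diameter, 12 mm thick, 20 g. Origin at its centre, half-way up (6 mm above its underside). Loose, starts lying flat on the board.
- square_mid (a point): Flat dark grey resin square, 28 x 28 mm, 12 mm thick, 20 g, within 0.35 rad of square to the board. Origin at its centre, half-way up (6 mm above its underside). Loose, starts lying flat on the board.
- hex_mid (a point): Flat dark grey resin hexagon, 32 mm across flats, 12 mm thick, 20 g, any yaw. Origin at its centre, half-way up (6 mm above its underside). Loose, starts lying flat on the board.
- board: Fixed white board, 240 (x) x 280 (y) x 36 mm high; origin at the centre of its underside, top 36 mm above. Position and yaw vary. Trays stand at its +y and -y ends, either way round. The flat prints and the tower lie in four rows along its y, at x about -78, -26, 26, 78 mm in any order, the arch in the tower's row; so each flat print's way along y to either end is free.
- catch_tray: The target: fixed undivided empty steel tray, outside 240 (x) x 100 (y) x 24 mm high, walls and floor 4 mm; origin at the centre of its underside. Same yaw as the board, 184 mm from its centre in the board's +y or -y. The board's end overhangs the near wall by 6 mm and stands 12 mm above the rim, so prints pushed over the end drop in.
- keeper_tray: Fixed steel tray at the other end of the board, the same size, but divided into three compartments along its x; holds two good prints. Not the target. Origin at the centre of its underside.
- tower: Good print to leave standing on the board: round tower, 40 mm tall, foot 26 mm diameter, 40 g, loose. Origin at the centre of its underside.
- arch: Good print to leave standing on the board: small arch, 24 x 24 mm foot, 34 mm tall, 30 g, loose, 65 to 75 mm from the tower in the board's +y. Origin at the centre of its underside.
- gear: Good print in the keeper tray: gear, 36 mm wide, 22 mm tall. Leave alone. Origin under its centre.
- bracket: Good print in the keeper tray: L bracket, 36 x 30 mm, 28 mm tall. Leave alone. Origin under its centre.
- duster: Spray can, 66 mm diameter, 185 mm tall, standing on the table to the far right. Leave alone. Origin under its centre.
- jar: Jar, 64 mm diameter, 85 mm tall, standing beyond the station. Leave alone. Origin under its centre.
- beaker: Glass beaker, 72 mm wide, 90 mm tall, standing on the table to the far left. Leave alone. Origin under its centre.
- scraper: Scraper, 200 mm long, lying on the table to the robot's right. Leave alone.

How it is judged:
At the end, for the whole second after the job is handed in: All three flat prints rest inside the catch tray (centres within its walls and less than 30 mm above the table, at rest); tower and arch stand on the board within 20 mm of where they were; everything else is within 30 mm of where it was (x of disc_mid in the frame of catch_tray between -0.118 and 0.118 m and y of disc_mid in the frame of catch_tray between -0.046 and 0.046 m and height (world z) of each of disc_mid, square_mid, hex_mid below 0.03 m and linear speed of each of disc, square, hex below 0.02 m/s and x of square_mid in the frame of catch_tray between -0.118 and 0.118 m and y of square_mid in the frame of catch_tray between -0.046 and 0.046 m and x of hex_mid in the frame of catch_tray between -0.118 and 0.118 m and y of hex_mid in the frame of catch_tray between -0.046 and 0.046 m and distance of each of tower, arch from where it was at the start of the episode below 0.02 m and angle between each of tower, arch's own z axis and vertical below 0.2 rad and distance of each of gear, bracket, duster, jar, beaker, scraper from where it was at the start of the episode below 0.03 m); the robot touches nothing.
It fails at once if a flat print is lifted (its centre rises more than 18 mm above where it lay) (height (world z) of any of disc_mid, square_mid, hex_mid above 0.06 m).
It fails at once if a flat print on the board is taken between the fingers or pressed down on from above (grasp point low over its centre) ((horizontal distance between the grasp point and disc_mid below 0.012 m and height (world z) of the grasp point below 0.068 m and height (world z) of disc_mid above 0.038 m) or (horizontal distance between the grasp point and square_mid below 0.012 m and height (world z) of the grasp point below 0.068 m and height (world z) of square_mid above 0.038 m) or (horizontal distance between the grasp point and hex_mid below 0.012 m and height (world z) of the grasp point below 0.068 m and height (world z) of hex_mid above 0.038 m)).
It fails at once if the tower or the arch is shifted more than 20 mm or knocked over (distance of any of tower, arch from where it was at the start of the episode above 0.02 m or angle between any of tower, arch's own z axis and vertical above 0.6 rad).
It fails at once if anything else on the bench is shifted more than 30 mm (distance of any of gear, bracket, duster, jar, beaker, scraper from where it was at the start of the episode above 0.03 m).
It also fails if it takes over 64 s, if anything falls off the work surface, if the arm or the gripper's body presses on something with over 40 N, if the wrist force passes 120 N, or if a joint passes its speed limit or range.

### The arm

A 6-joint arm with a two-finger parallel gripper is mounted at the origin on the work surface. World frame = base frame: x ahead of the robot, y to its left, z up, the work surface at z = 0. Lengths are in m, angles in rad, forces in N, time in s.
With the tool pointing down it reaches from about 0.225 to 0.875 m from the base axis. Payload 3.4 kg.
Tool frame: the origin (TCP) lies on the mounting face of the last link; the fingertips stand 173 mm ahead of it and the grasp point (between the pads) lies 155 mm ahead of it; z points along the fingers, y is the line along which they close (so a half turn about z gives the same grasp; the last joint's range is limited). The gripper opens to 85 mm and grips with 20 to 120 N. Pads are 22 mm wide; open, the fingers measure 114 mm over their backs; the gripper's body (76 mm by 85 mm) begins 54 mm behind the grasp point. The pads swing forward as they close: fully open they stand 13 mm farther back than shut.
Start: joints at [-1.31, 0.276, 1.505, -0, 1.361, -0.121], TCP at [0.214, -0.534, 0.405] pointing down, gripper open.
Joint ranges: [-2.89, 2.89], [-0.75, 2.08], [0.22, 2.7], [-1.18, 4.32], [0.11, 2.71], [-2.7, 2.7]. Speed limits (rad/s): [2.57, 2.57, 3.14, 3.14, 3.14, 3.14].

### API

Orientations are given as a 3x3 rotation matrix whose columns are the frame's x, y, z axes.
In Python, from workcell import readout, optics, order gives the robot as it stands.
- The arm moves only by the shell command python3 -m jog 'ROWS'. ROWS is JSON, a list of rows, each an object of numbers: "ax", "ay", "az": the turn, a rotation vector about the tool's x, y, z scaled (see below); "tx", "ty", "tz": the shift along the tool's x, y, z scaled (see below); "claw": the closure, from 0 (fully open) to 1 (shut). A call has 1 to 10 rows; each row is the pose to reach, as a shift and turn from the pose commanded when the call began, along the tool's axes at that moment; what a row does not reach only later rows make up. The controller multiplies each number of a shift by 0.5 m and each number of a turn by 45 degrees. A row lasts 1/12 s, in which the tool goes at most 41.7 mm and 7.16 degrees, less where a joint would pass 70% of its speed; a pose out of reach is approached as far as the arm can. A call with a number of a shift or a turn outside -1 to 1 is refused whole. A call with a gripper value outside its range is refused whole. The fingers move at their own pace and stop on an object; the grip force is fixed at half the most. Time passes only in rows, so rows that repeat a pose let the fingers close. It gives the time, the measured TCP pose, the force, the opening and the grip force at its end, in the units of the state.
- readout.read_state(): the state, without advancing time (a new reading comes with each control period).
- optics.read_camera(name): name is "scene" or "top"; returns the picture (400x640x3 uint8, red, green, blue); there is no depth.
- optics.camera_model(name): a dict with "K" (3x3 intrinsics, pixels), "extrinsics" (4x4, takes a point from world to camera coordinates). Camera axes: x right, y down, z forward; pixel columns grow to the right and rows downward; lengths in m; the calibration is good to about 2 mm. A picture is of the moment at which its call begins. camera_model takes no time and is no camera call.
- order.hand_in(): hands the job in; it is judged then, once.
The state is a dict: "time": time; "qpos": joint angles; "dq": joint speeds; "effort": joint torques, N m; "ee_pos": TCP position; "tool_rot": TCP orientation; "force": force on the tool from outside, world axes, zero at the start; "wrist_torque": the same for the moment, N m; "finger_gap": opening from 0.0 (shut) to 1.0 (fully open); "grasp_force": force on a finger pad.
Only numpy, scipy, OpenCV 4.12 (cv2) and the standard library are available. Lean on these libraries where they do the work, as an engineer would, in place of code of your own. Each camera call takes 0.05 s, during which the arm holds its last target. There are 200 camera calls.

## Working session

There is one attempt and no reset: what is moved stays moved. The work goes in short steps, Python scripts to look and compute and a shell command to move; the robot and the scene stay as the last step left them, time stands still between calls to the robot, and variables do not carry over. Pictures are saved under pics/ and viewed, at most 10 in all, crops included, and the job is handed in when it is done.

```bash
ls; mkdir -p pics; python3 - <<'E'
from workcell import readout, optics
import cv2,numpy as np
s=readout.read_state();print(s['time'],s['ee_pos'],np.round(s['tool_rot'],3).tolist(),s['finger_gap'])
for n in("top","scene"):
    im=optics.read_camera(n);cv2.imwrite(f"pics/{n}0.png",im[:,:,::-1])
    m=optics.camera_model(n);print(np.round(m['K'],1).tolist(),np.round(m['extrinsics'],4).tolist())
E
```

```text
pics
0.0 [ 0.21418015 -0.53338309  0.40382794] [[0.928, 0.373, -0.0], [0.373, -0.928, 0.002], [0.0, -0.002, -1.0]] 0.9995428905121945
[[429.0, 0.0, 321.6], [0.0, 429.0, 202.5], [0.0, 0.0, 1.0]] [[0.015, -0.9999, -0.001, -0.0209], [-0.9855, -0.0146, -0.1689, 0.6111], [0.1688, 0.0035, -0.9856, 1.3316], [0.0, 0.0, 0.0, 1.0]]
[[463.0, 0.0, 321.4], [0.0, 463.0, 197.8], [0.0, 0.0, 1.0]] [[0.8201, 0.572, -0.0128, -0.4963], [0.413, -0.6073, -0.6787, -0.1963], [-0.396, 0.5513, -0.7343, 1.5016], [0.0, 0.0, 0.0, 1.0]]
```

View pics/top0.png

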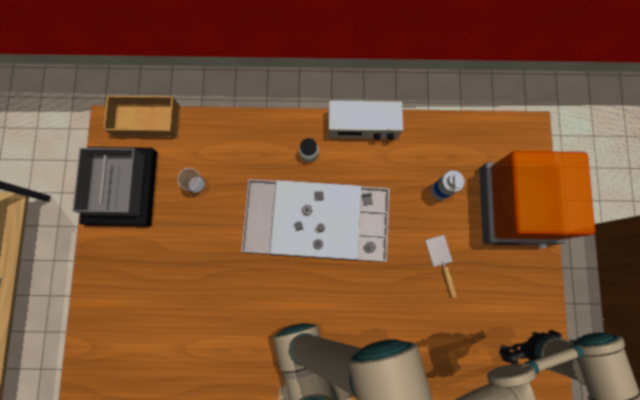

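View pics/scene0.png

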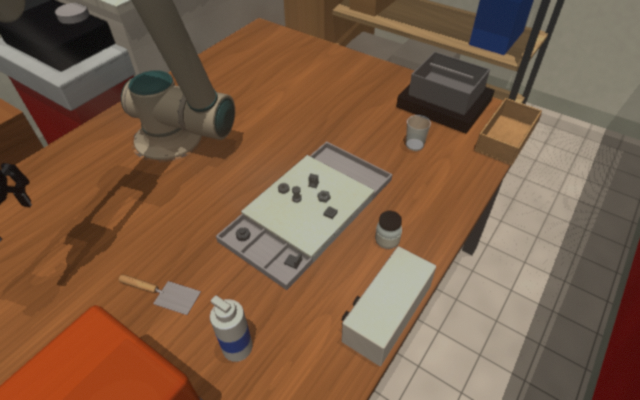

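The catch tray (undivided) is at the left, at +y, spanning top-view columns 243–272. The board covers columns 272–360, with the five prints near columns 297–323. Next I'll rectify both views to a metric map at board height.

```bash
cat > h.py <<'E'
import cv2,numpy as np
from workcell import optics,readout
X0,X1,Y0,Y1,S=.38,.72,-.26,.26,1500
def rect(n,z,im=None):
    # map: col = (Y1-y)*S, row=(X1-x)*S
    m=optics.camera_model(n);P=m['K']@m['extrinsics'][:3]
    A=np.array([[0,-1/S,X1],[-1/S,0,Y1],[0,0,z],[0,0,1]])
    H=P@A
    if im is None: im=optics.read_camera(n)[:,:,::-1]
    return cv2.warpPerspective(im,H,(int((Y1-Y0)*S),int((X1-X0)*S)),flags=cv2.INTER_CUBIC|cv2.WARP_INVERSE_MAP)
E
python3 - <<'E'
from h import *
cv2.imwrite('pics/r0.png',rect('top',.048,cv2.imread('pics/top0.png')))
cv2.imwrite('pics/r1.png',rect('scene',.048,cv2.imread('pics/scene0.png')))
# board contour at z=.036
for n in('top','scene'):
    r=rect(n,.036,cv2.imread(f'pics/{n}0.png'))
    hsv=cv2.cvtColor(r,cv2.COLOR_BGR2HSV);g=cv2.cvtColor(r,cv2.COLOR_BGR2GRAY)
    m=((hsv[...,1]<80)&(g>165)).astype('uint8')
    m=cv2.morphologyEx(m,cv2.MORPH_OPEN,np.ones((25,25)))
    c=max(cv2.findContours(m,0,2)[0],key=cv2.contourArea)
    (u,v),sz,a=cv2.minAreaRect(c);print(n,X1-v/S,Y1-u/S,np.array(sz)/S,a)
    r=rect(n,.042,cv2.imread(f'pics/{n}0.png'));g=cv2.cvtColor(r,cv2.COLOR_BGR2GRAY)
    hull=cv2.fillPoly(np.zeros_like(m),[cv2.boxPoints(((u,v),(sz[0]-15,sz[1]-15),a)).astype(int)],1)
    d=((g<125)&(hull>0)).astype('uint8')
    for c in cv2.findContours(d,0,2)[0]:
        if cv2.contourArea(c)>300:
            (p,q),s,b=cv2.minAreaRect(c);print(n,'blob x%.3f y%.3f'%(X1-q/S,Y1-p/S),np.round(np.array(s)/S,3),b)
E
```

```text
top 0.5582216389973957 -0.033585469563802095 [0.35542961 0.23584731] 2.9866371154785156
top blob x0.470 y-0.166 [0.032 0.037] 45.0
top blob x0.478 y-0.001 [0.029 0.028] 90.0
top blob x0.531 y-0.008 [0.027 0.025] 90.0
top blob x0.536 y0.063 [0.027 0.024] 70.01689147949219
top blob x0.587 y0.037 [0.032 0.029] 70.34617614746094
top blob x0.627 y-0.158 [0.039 0.034] 82.40535736083984
top blob x0.635 y-0.001 [0.029 0.028] 87.79740142822266
top blob x0.660 y-0.176 [0.071 0.009] 2.4540317058563232
scene 0.5597454223632812 0.006403991699218736 [0.27756065 0.23633966] 3.106027126312256
scene blob x0.478 y-0.001 [0.031 0.041] 45.0
scene blob x0.521 y0.001 [0.025 0.061] 52.22431945800781
scene blob x0.529 y0.070 [0.029 0.057] 54.090274810791016
scene blob x0.588 y0.036 [0.034 0.043] 45.0
scene blob x0.635 y-0.002 [0.032 0.035] 87.61405944824219
```

View pics/r0.png

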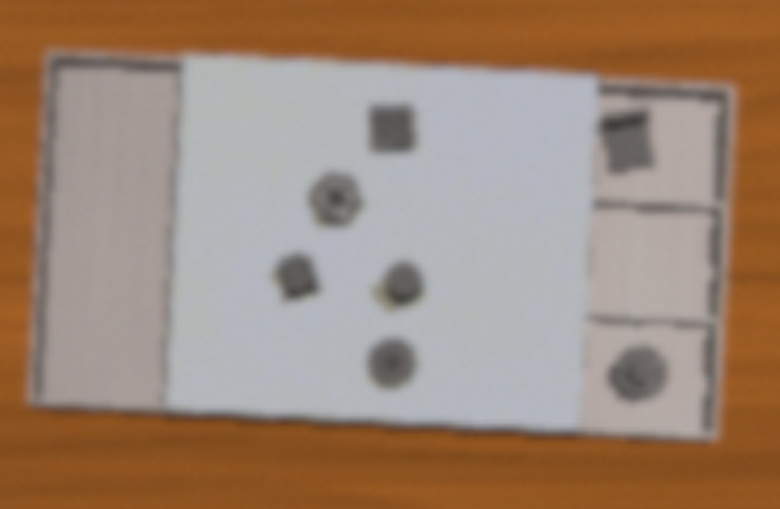

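View pics/r1.png

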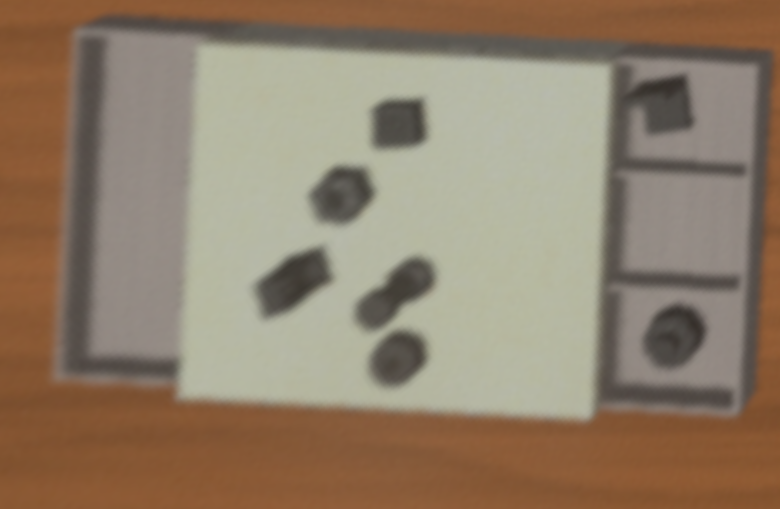

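Top rectified map: the square is at px (392,128), the hexagon at (335,198), the disc at (391,362), the tower foot near (385,290) and the arch near (297,277). The board centre is about (0.560, 0.006) with yaw −3.05°, and the tray is at +y. I'll push along board +y with the fingers nearly closed and straddling each print.

```bash
python3 -m jog '[{"tx":0.04,"ty":-0.03,"az":-0.08,"claw":0.8},{"tx":0.08,"ty":-0.07,"az":-0.16,"claw":0.8},{"tx":0.13,"ty":-0.11,"az":-0.24,"claw":0.8},{"tx":0.18,"ty":-0.15,"az":-0.32,"claw":0.8},{"tx":0.23,"ty":-0.19,"az":-0.4,"claw":0.8},{"tx":0.28,"ty":-0.23,"az":-0.48,"claw":0.8},{"tx":0.33,"ty":-0.27,"az":-0.56,"claw":0.8},{"tx":0.38,"ty":-0.31,"az":-0.64,"claw":0.8},{"tx":0.42,"ty":-0.35,"az":-0.72,"claw":0.8},{"tx":0.42,"ty":-0.35,"az":-0.72,"claw":0.8}]'
cat >> h.py <<'E'
C=np.array([.5597,.0064]);a=np.radians(-3.05);BX=np.array([np.cos(a),np.sin(a)]);BY=np.array([-BX[1],BX[0]])
def to(xb,yb,z):
    s=readout.read_state();R=np.array(s['tool_rot']);p=np.array(s['ee_pos'])
    t=np.r_[C+xb*BX+yb*BY,z]
    T=np.c_[np.r_[BY,0],np.r_[BX,0],[0,0,-1]]
    d=p[:2]-C
    print('t%.2f'%s['time'],'board',np.round([d@BX,d@BY,p[2]],4),'shift',np.round(R.T@(t-p)/.5,3),'turn',np.round(cv2.Rodrigues(R.T@T)[0].ravel()/np.radians(45),3),'F',np.round(s['force'],1),'gap',round(s['finger_gap'],3))
E
python3 -c "
from h import *
to(-.080,-.062,.40)"
```

```text
t0.10 board [-0.3163 -0.5574  0.4039] shift [ 0.846 -0.699  0.009] turn [-2.000e-03 -1.000e-03 -1.446e+00] F [ 0.3  0.3 -0. ] gap 0.999invalid input
```

```bash
python3 -m jog '[{"ax":0,"ay":0,"az":-0.08,"tx":0.04,"ty":-0.03,"tz":0,"claw":0.8},{"ax":0,"ay":0,"az":-0.16,"tx":0.08,"ty":-0.07,"tz":0,"claw":0.8},{"ax":0,"ay":0,"az":-0.24,"tx":0.13,"ty":-0.11,"tz":0,"claw":0.8},{"ax":0,"ay":0,"az":-0.32,"tx":0.18,"ty":-0.15,"tz":0,"claw":0.8},{"ax":0,"ay":0,"az":-0.4,"tx":0.23,"ty":-0.19,"tz":0,"claw":0.8},{"ax":0,"ay":0,"az":-0.48,"tx":0.28,"ty":-0.23,"tz":0,"claw":0.8},{"ax":0,"ay":0,"az":-0.56,"tx":0.33,"ty":-0.27,"tz":0,"claw":0.8},{"ax":0,"ay":0,"az":-0.64,"tx":0.38,"ty":-0.31,"tz":0,"claw":0.8},{"ax":0,"ay":0,"az":-0.72,"tx":0.42,"ty":-0.35,"tz":0,"claw":0.8},{"ax":0,"ay":0,"az":-0.72,"tx":0.42,"ty":-0.35,"tz":0,"claw":0.8}]'
python3 -c "
from h import *
to(-.080,-.062,.40)"
```

```text
time: 0.93
ee_pos: [0.3447, -0.2887, 0.4044]
tool_rot: [[0.579, 0.815, 0.0], [0.815, -0.579, 0.004], [0.004, -0.002, -1.0]]
force: [-0.5, -1.1, -0.3]
finger_gap: 0.196
grasp_force: 0.0
t0.93 board [-0.199  -0.3061  0.4044] shift [ 0.54  -0.06   0.011] turn [-0.001 -0.005 -0.719] F [-0.5 -1.1 -0.3] gap 0.196
```

```bash
python3 -m jog '[{"ax":0,"ay":0,"az":-0.08,"tx":0.05,"ty":-0.006,"tz":0,"claw":0.8},{"ax":0,"ay":0,"az":-0.16,"tx":0.12,"ty":-0.013,"tz":0,"claw":0.8},{"ax":0,"ay":0,"az":-0.24,"tx":0.19,"ty":-0.02,"tz":0,"claw":0.8},{"ax":0,"ay":0,"az":-0.32,"tx":0.26,"ty":-0.03,"tz":0,"claw":0.8},{"ax":0,"ay":0,"az":-0.4,"tx":0.33,"ty":-0.036,"tz":0.02,"claw":0.8},{"ax":0,"ay":0,"az":-0.48,"tx":0.4,"ty":-0.044,"tz":0.06,"claw":0.8},{"ax":0,"ay":0,"az":-0.56,"tx":0.46,"ty":-0.05,"tz":0.1,"claw":0.8},{"ax":0,"ay":-0.005,"az":-0.64,"tx":0.51,"ty":-0.057,"tz":0.15,"claw":0.8},{"ax":0,"ay":-0.005,"az":-0.72,"tx":0.54,"ty":-0.06,"tz":0.2,"claw":0.8},{"ax":0,"ay":-0.005,"az":-0.72,"tx":0.54,"ty":-0.06,"tz":0.2,"claw":0.8}]'
python3 -c "
from h import *
to(-.080,-.062,.216)"
```

```text
time: 1.77
ee_pos: [0.4764, -0.054, 0.3003]
tool_rot: [[0.054, 0.998, -0.01], [0.999, -0.054, -0.001], [-0.001, -0.01, -1.0]]
force: [-0.6, -0.8, -0.5]
finger_gap: 0.204
grasp_force: 0.0
t1.77 board [-0.0799 -0.0647  0.3003] shift [0.006 0.002 0.169] turn [-0.012  0.001 -0.001] F [-0.6 -0.8 -0.5] gap 0.204
```

```bash
python3 -m jog '[{"ax":-0.01,"ay":0,"az":0,"tx":0,"ty":0.001,"tz":0.03,"claw":0.8},{"ax":-0.01,"ay":0,"az":0,"tx":0,"ty":0.001,"tz":0.07,"claw":0.8},{"ax":-0.01,"ay":0,"az":0,"tx":0,"ty":0.001,"tz":0.1,"claw":0.8},{"ax":-0.01,"ay":0,"az":0,"tx":0,"ty":0.001,"tz":0.13,"claw":0.8},{"ax":-0.01,"ay":0,"az":0,"tx":0,"ty":0.001,"tz":0.15,"claw":0.8},{"ax":-0.01,"ay":0,"az":0,"tx":0,"ty":0.001,"tz":0.16,"claw":0.8},{"ax":-0.01,"ay":0,"az":0,"tx":0,"ty":0.001,"tz":0.166,"claw":0.8},{"ax":-0.01,"ay":0,"az":0,"tx":0,"ty":0.001,"tz":0.166,"claw":0.8}]'
python3 -c "
from h import *
to(-.080,.143,.216)
im=optics.read_camera('scene')[100:300,180:440,::-1]
cv2.imwrite('pics/s1.png',cv2.resize(im,None,fx=3,fy=3,interpolation=2))"
```

```text
time: 2.43
ee_pos: [0.4777, -0.0573, 0.2218]
tool_rot: [[0.059, 0.998, 0.006], [0.998, -0.059, -0.004], [-0.004, 0.007, -1.0]]
force: [0.8, -0.2, 0.5]
finger_gap: 0.203
grasp_force: 0.0
t2.43 board [-0.0785 -0.068   0.2218] shift [ 0.422 -0.006  0.01 ] turn [ 0.009  0.005 -0.008] F [ 0.8 -0.2  0.5] gap 0.203
```

View pics/s1.png

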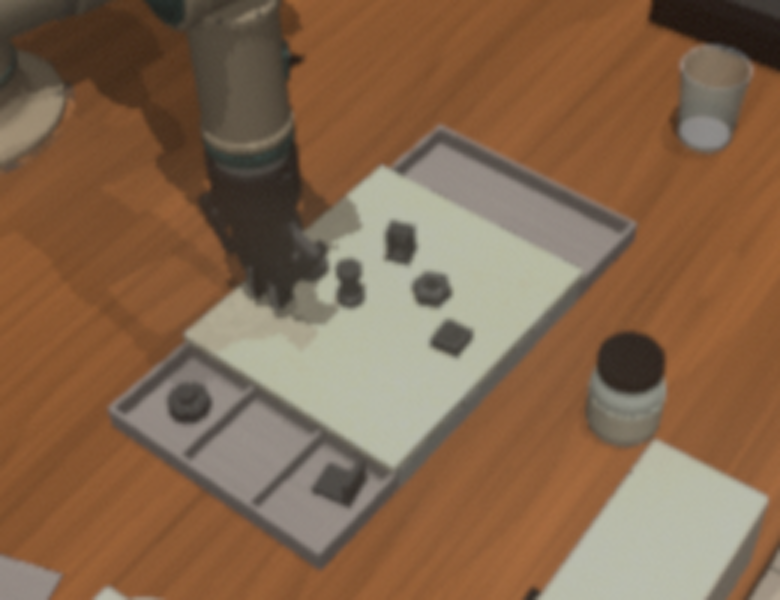

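The picture shows the fingers behind the disc (disc at crop px ~(315,260)), clear of the tower. The tips are still a little high, so I'll lower them and start pushing.

```bash
python3 -m jog '[{"ax":0,"ay":0,"az":0,"tx":0,"ty":-0.003,"tz":0.006,"claw":0.8},{"ax":0,"ay":0,"az":0,"tx":0,"ty":-0.003,"tz":0.006,"claw":0.8},{"ax":0,"ay":0,"az":0,"tx":0,"ty":-0.003,"tz":0.006,"claw":0.8}]'
python3 -c "
from h import *
to(-.080,.143,.216)"
```

```text
time: 2.73
ee_pos: [0.4761, -0.0566, 0.219]
tool_rot: [[0.058, 0.998, 0.007], [0.998, -0.058, -0.004], [-0.004, 0.007, -1.0]]
force: [0.5, -1.0, -0.7]
finger_gap: 0.201
grasp_force: 0.0
t2.73 board [-0.0802 -0.0673  0.219 ] shift [ 0.421 -0.002  0.004] turn [ 0.009  0.005 -0.006] F [ 0.5 -1.  -0.7] gap 0.201
```

```bash
python3 -m jog '[{"ax":0.01,"ay":0,"az":-0.006,"tx":0,"ty":-0.001,"tz":0.01,"claw":0.8},{"ax":0.01,"ay":0,"az":-0.006,"tx":0,"ty":-0.001,"tz":0.01,"claw":0.8},{"ax":0.01,"ay":0,"az":-0.006,"tx":0.02,"ty":-0.001,"tz":0.01,"claw":0.8},{"ax":0.01,"ay":0,"az":-0.006,"tx":0.04,"ty":-0.001,"tz":0.01,"claw":0.8},{"ax":0.01,"ay":0,"az":-0.006,"tx":0.06,"ty":-0.001,"tz":0.01,"claw":0.8},{"ax":0.01,"ay":0,"az":-0.006,"tx":0.08,"ty":-0.002,"tz":0.01,"claw":0.8},{"ax":0.01,"ay":0,"az":-0.006,"tx":0.1,"ty":-0.002,"tz":0.01,"claw":0.8},{"ax":0.01,"ay":0,"az":-0.006,"tx":0.12,"ty":-0.002,"tz":0.01,"claw":0.8},{"ax":0.01,"ay":0,"az":-0.006,"tx":0.14,"ty":-0.002,"tz":0.01,"claw":0.8}]'
python3 -c "
from h import *
to(-.080,.143,.214)
im=optics.read_camera('scene')[130:260,220:400,::-1]
cv2.imwrite('pics/s2.png',cv2.resize(im,None,fx=4,fy=4,interpolation=2))"
```

```text
time: 3.48
ee_pos: [0.4792, 0.0147, 0.2135]
tool_rot: [[0.053, 0.999, -0.001], [0.999, -0.053, -0.004], [-0.004, -0.001, -1.0]]
force: [0.1, -0.2, -0.5]
finger_gap: 0.204
grasp_force: 0.1
t3.48 board [-0.0808  0.004   0.2135] shift [ 0.278  0.002 -0.002] turn [-0.001  0.005  0.001] F [ 0.1 -0.2 -0.5] gap 0.204
```

View pics/s2.png

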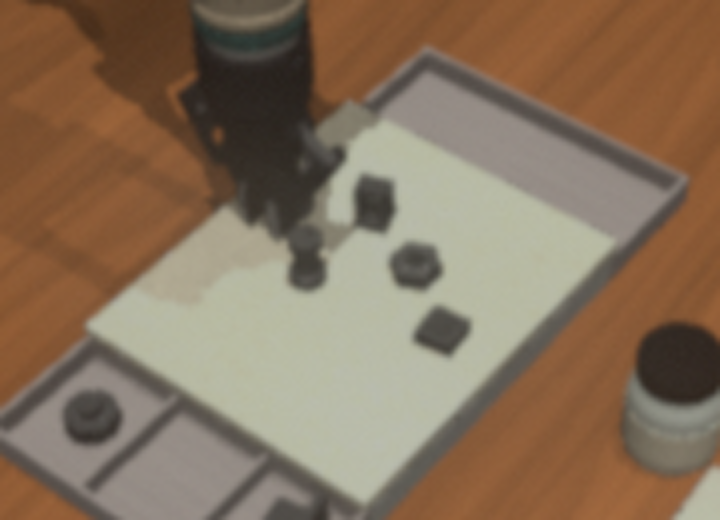

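The tower is unmoved, at full-frame px (297,198), and the disc is hidden ahead of the fingers. I'll continue the push to the board end.

```bash
python3 -m jog '[{"ax":0,"ay":0,"az":0,"tx":0.02,"ty":0.001,"tz":0,"claw":0.8},{"ax":0,"ay":0,"az":0,"tx":0.04,"ty":0.002,"tz":0,"claw":0.8},{"ax":0,"ay":0,"az":0,"tx":0.06,"ty":0.002,"tz":0,"claw":0.8},{"ax":0,"ay":0,"az":0,"tx":0.08,"ty":0.002,"tz":0,"claw":0.8},{"ax":0,"ay":0,"az":0,"tx":0.1,"ty":0.002,"tz":0,"claw":0.8},{"ax":0,"ay":0,"az":0,"tx":0.12,"ty":0.002,"tz":0,"claw":0.8},{"ax":0,"ay":0,"az":0,"tx":0.14,"ty":0.002,"tz":0,"claw":0.8},{"ax":0,"ay":0,"az":0,"tx":0.16,"ty":0.002,"tz":0,"claw":0.8},{"ax":0,"ay":0,"az":0,"tx":0.18,"ty":0.002,"tz":0,"claw":0.8},{"ax":0,"ay":0,"az":0,"tx":0.2,"ty":0.002,"tz":0,"claw":0.8}]'
python3 -m jog '[{"ax":0,"ay":0,"az":0,"tx":0.02,"ty":0,"tz":0,"claw":0.8},{"ax":0,"ay":0,"az":0,"tx":0.04,"ty":0,"tz":0,"claw":0.8},{"ax":0,"ay":0,"az":0,"tx":0.06,"ty":0,"tz":0,"claw":0.8},{"ax":0,"ay":0,"az":0,"tx":0.08,"ty":0,"tz":0,"claw":0.8},{"ax":0,"ay":0,"az":0,"tx":0.085,"ty":0,"tz":0,"claw":0.8},{"ax":0,"ay":0,"az":0,"tx":0.085,"ty":0,"tz":0,"claw":0.8},{"ax":0,"ay":0,"az":0,"tx":0.085,"ty":0,"tz":0,"claw":0.8}]'
python3 -c "
from h import *
to(.026,-.022,.3)
im=optics.read_camera('scene')[110:290,200:420,::-1]
cv2.imwrite('pics/s3.png',cv2.resize(im,None,fx=3,fy=3,interpolation=2))"
```

```text
time: 4.37
ee_pos: [0.4856, 0.1142, 0.213]
tool_rot: [[0.053, 0.999, -0.001], [0.999, -0.053, -0.004], [-0.004, -0.001, -1.0]]
force: [-0.2, -0.1, 0.5]
finger_gap: 0.2
grasp_force: 0.1
time: 4.95
ee_pos: [0.4877, 0.1557, 0.2128]
tool_rot: [[0.053, 0.999, -0.002], [0.999, -0.053, -0.004], [-0.004, -0.001, -1.0]]
force: [0.2, -0.4, -0.2]
finger_gap: 0.202
grasp_force: 0.0
t4.95 board [-0.0798  0.1453  0.2128] shift [-0.335  0.211 -0.173] turn [-0.002  0.005  0.001] F [ 0.2 -0.4 -0.2] gap 0.202
```

View pics/s3.png

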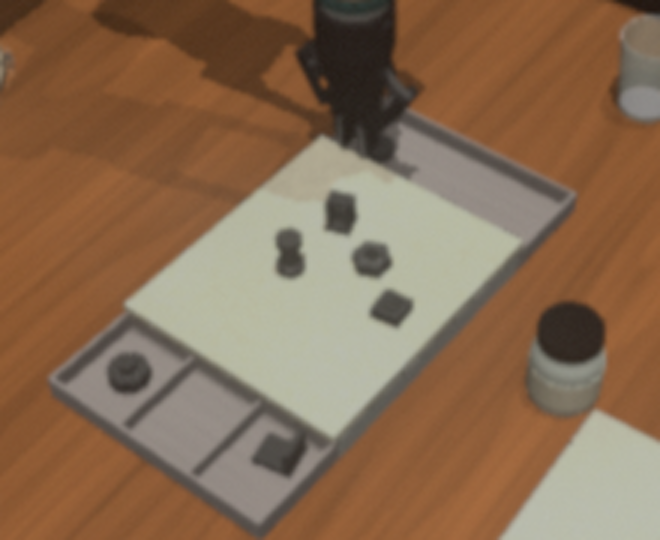

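The disc is in the tray at crop px (383,148), and the tower and arch are untouched. Hexagon next.

```bash
python3 -m jog '[{"ax":0,"ay":0.005,"az":0,"tx":-0.01,"ty":0,"tz":-0.06,"claw":0.8},{"ax":0,"ay":0.005,"az":0,"tx":-0.01,"ty":0,"tz":-0.12,"claw":0.8},{"ax":0,"ay":0.005,"az":0,"tx":-0.02,"ty":0.02,"tz":-0.17,"claw":0.8},{"ax":0,"ay":0.005,"az":0,"tx":-0.08,"ty":0.06,"tz":-0.18,"claw":0.8},{"ax":0,"ay":0.005,"az":0,"tx":-0.14,"ty":0.1,"tz":-0.18,"claw":0.8},{"ax":0,"ay":0.005,"az":0,"tx":-0.2,"ty":0.14,"tz":-0.18,"claw":0.8},{"ax":0,"ay":0.005,"az":0,"tx":-0.26,"ty":0.18,"tz":-0.18,"claw":0.8},{"ax":0,"ay":0.005,"az":0,"tx":-0.31,"ty":0.205,"tz":-0.18,"claw":0.8},{"ax":0,"ay":0.005,"az":0,"tx":-0.335,"ty":0.211,"tz":-0.18,"claw":0.8},{"ax":0,"ay":0.005,"az":0,"tx":-0.335,"ty":0.211,"tz":-0.18,"claw":0.8}]'
python3 -m jog '[{"ax":0,"ay":0,"az":0,"tx":0,"ty":0,"tz":0,"claw":0.8},{"ax":0,"ay":0,"az":0,"tx":0,"ty":0,"tz":0,"claw":0.8}]'
python3 -c "
from h import *
to(.026,-.023,.214)"
```

```text
time: 5.83
ee_pos: [0.5848, -0.02, 0.3031]
tool_rot: [[0.057, 0.998, -0.001], [0.998, -0.057, -0.001], [-0.001, -0.001, -1.0]]
force: [-0.1, 0.6, -1.2]
finger_gap: 0.198
grasp_force: 0.0
time: 6.0
ee_pos: [0.5834, -0.0161, 0.3032]
tool_rot: [[0.053, 0.999, -0.003], [0.999, -0.053, 0.001], [0.001, -0.003, -1.0]]
force: [1.1, 1.0, -0.3]
finger_gap: 0.199
grasp_force: 0.0
t6.00 board [ 0.0249 -0.0212  0.3032] shift [-0.004  0.003  0.178] turn [-0.003 -0.002 -0.   ] F [ 1.1  1.  -0.3] gap 0.199
```

```bash
python3 -m jog '[{"ax":0,"ay":0,"az":0,"tx":-0.004,"ty":0.002,"tz":0.03,"claw":0.8},{"ax":0,"ay":0,"az":0,"tx":-0.004,"ty":0.002,"tz":0.07,"claw":0.8},{"ax":0,"ay":0,"az":0,"tx":-0.004,"ty":0.002,"tz":0.1,"claw":0.8},{"ax":0,"ay":0,"az":0,"tx":-0.004,"ty":0.002,"tz":0.13,"claw":0.8},{"ax":0,"ay":0,"az":0,"tx":-0.004,"ty":0.002,"tz":0.15,"claw":0.8},{"ax":0,"ay":0,"az":0,"tx":-0.004,"ty":0.002,"tz":0.165,"claw":0.8},{"ax":0,"ay":0,"az":0,"tx":-0.004,"ty":0.002,"tz":0.175,"claw":0.8},{"ax":0,"ay":0,"az":0,"tx":-0.004,"ty":0.002,"tz":0.178,"claw":0.8},{"ax":0,"ay":0,"az":0,"tx":-0.004,"ty":0.002,"tz":0.178,"claw":0.8},{"ax":0,"ay":0,"az":0,"tx":-0.004,"ty":0.002,"tz":0.178,"claw":0.8}]'
python3 -c "
from h import *
to(.026,.145,.2135)"
```

```text
time: 6.83
ee_pos: [0.5854, -0.0189, 0.215]
tool_rot: [[0.053, 0.999, 0.0], [0.999, -0.053, 0.0], [0.0, 0.0, -1.0]]
force: [0.1, -1.1, -0.2]
finger_gap: 0.196
grasp_force: 0.0
t6.83 board [ 0.027  -0.0239  0.215 ] shift [ 0.338 -0.002  0.003] turn [ 0. -0.  0.] F [ 0.1 -1.1 -0.2] gap 0.196
```

```bash
python3 -m jog '[{"ax":0,"ay":0,"az":0,"tx":0.02,"ty":-0.001,"tz":0.003,"claw":0.8},{"ax":0,"ay":0,"az":0,"tx":0.04,"ty":-0.002,"tz":0.003,"claw":0.8},{"ax":0,"ay":0,"az":0,"tx":0.06,"ty":-0.002,"tz":0.003,"claw":0.8},{"ax":0,"ay":0,"az":0,"tx":0.08,"ty":-0.002,"tz":0.003,"claw":0.8},{"ax":0,"ay":0,"az":0,"tx":0.1,"ty":-0.002,"tz":0.003,"claw":0.8},{"ax":0,"ay":0,"az":0,"tx":0.12,"ty":-0.002,"tz":0.003,"claw":0.8},{"ax":0,"ay":0,"az":0,"tx":0.14,"ty":-0.002,"tz":0.003,"claw":0.8},{"ax":0,"ay":0,"az":0,"tx":0.16,"ty":-0.002,"tz":0.003,"claw":0.8},{"ax":0,"ay":0,"az":0,"tx":0.18,"ty":-0.002,"tz":0.003,"claw":0.8},{"ax":0,"ay":0,"az":0,"tx":0.2,"ty":-0.002,"tz":0.003,"claw":0.8}]'
python3 -m jog '[{"ax":0,"ay":0,"az":0,"tx":0.02,"ty":0,"tz":0,"claw":0.8},{"ax":0,"ay":0,"az":0,"tx":0.04,"ty":0,"tz":0,"claw":0.8},{"ax":0,"ay":0,"az":0,"tx":0.06,"ty":0,"tz":0,"claw":0.8},{"ax":0,"ay":0,"az":0,"tx":0.08,"ty":0,"tz":0,"claw":0.8},{"ax":0,"ay":0,"az":0,"tx":0.1,"ty":0,"tz":0,"claw":0.8},{"ax":0,"ay":0,"az":0,"tx":0.12,"ty":0,"tz":0,"claw":0.8},{"ax":0,"ay":0,"az":0,"tx":0.138,"ty":0,"tz":0,"claw":0.8},{"ax":0,"ay":0,"az":0,"tx":0.138,"ty":0,"tz":0,"claw":0.8},{"ax":0,"ay":0,"az":0,"tx":0.138,"ty":0,"tz":0,"claw":0.8}]'
python3 -c "
from h import *
to(.0757,-.06,.3)
im=optics.read_camera('scene')[110:290,200:420,::-1]
cv2.imwrite('pics/s4.png',cv2.resize(im,None,fx=3,fy=3,interpolation=2))"
```

```text
time: 7.67
ee_pos: [0.5895, 0.082, 0.2129]
tool_rot: [[0.053, 0.999, -0.001], [0.999, -0.053, 0.0], [0.0, -0.001, -1.0]]
force: [0.5, 0.2, -1.1]
finger_gap: 0.2
grasp_force: 0.1
time: 8.42
ee_pos: [0.5931, 0.1504, 0.2128]
tool_rot: [[0.052, 0.999, -0.001], [0.999, -0.052, -0.0], [-0.0, -0.001, -1.0]]
force: [0.6, 0.2, 0.1]
finger_gap: 0.199
grasp_force: 0.0
t8.42 board [0.0257 0.1456 0.2128] shift [-0.411  0.099 -0.174] turn [-0.001  0.     0.001] F [0.6 0.2 0.1] gap 0.199
```

View pics/s4.png

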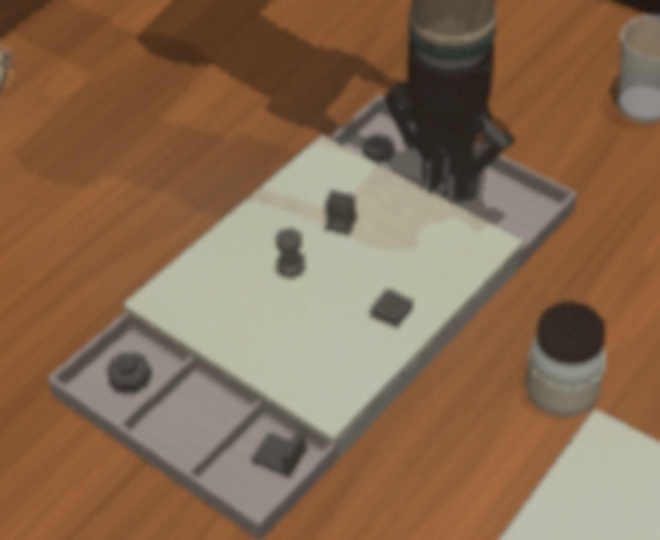

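The disc lies in the tray at (378,148). The hexagon has gone over the end and is visible at about (470,185). The tower and arch are unmoved. Square next.

```bash
python3 -m jog '[{"ax":0,"ay":0,"az":0,"tx":-0.01,"ty":0,"tz":-0.06,"claw":0.8},{"ax":0,"ay":0,"az":0,"tx":-0.01,"ty":0,"tz":-0.12,"claw":0.8},{"ax":0,"ay":0,"az":0,"tx":-0.04,"ty":0.01,"tz":-0.17,"claw":0.8},{"ax":0,"ay":0,"az":0,"tx":-0.1,"ty":0.02,"tz":-0.18,"claw":0.8},{"ax":0,"ay":0,"az":0,"tx":-0.17,"ty":0.04,"tz":-0.18,"claw":0.8},{"ax":0,"ay":0,"az":0,"tx":-0.24,"ty":0.06,"tz":-0.18,"claw":0.8},{"ax":0,"ay":0,"az":0,"tx":-0.31,"ty":0.08,"tz":-0.18,"claw":0.8},{"ax":0,"ay":0,"az":0,"tx":-0.37,"ty":0.095,"tz":-0.18,"claw":0.8},{"ax":0,"ay":0,"az":0,"tx":-0.415,"ty":0.1,"tz":-0.18,"claw":0.8},{"ax":0,"ay":0,"az":0,"tx":-0.415,"ty":0.1,"tz":-0.18,"claw":0.8}]'
python3 -m jog '[{"ax":0,"ay":0,"az":0,"tx":0,"ty":0,"tz":0,"claw":0.8},{"ax":0,"ay":0,"az":0,"tx":0,"ty":0,"tz":0,"claw":0.8}]'
python3 -c "
from h import *
to(.0757,-.06,.214)"
```

```text
time: 9.3
ee_pos: [0.6324, -0.0653, 0.3027]
tool_rot: [[0.058, 0.998, -0.001], [0.998, -0.058, -0.003], [-0.003, -0.0, -1.0]]
force: [0.6, 0.7, -0.8]
finger_gap: 0.197
grasp_force: 0.0
time: 9.47
ee_pos: [0.6317, -0.0601, 0.3026]
tool_rot: [[0.054, 0.999, -0.002], [0.999, -0.054, 0.001], [0.001, -0.002, -1.0]]
force: [0.1, 0.3, -0.4]
finger_gap: 0.2
grasp_force: 0.0
t9.47 board [ 0.0755 -0.0626  0.3026] shift [0.005 0.001 0.177] turn [-0.002 -0.001 -0.001] F [ 0.1  0.3 -0.4] gap 0.2
```

```bash
python3 -m jog '[{"ax":0,"ay":0,"az":0,"tx":0,"ty":0,"tz":0.03,"claw":0.8},{"ax":0,"ay":0,"az":0,"tx":0,"ty":0,"tz":0.07,"claw":0.8},{"ax":0,"ay":0,"az":0,"tx":0,"ty":0,"tz":0.1,"claw":0.8},{"ax":0,"ay":0,"az":0,"tx":0,"ty":0,"tz":0.13,"claw":0.8},{"ax":0,"ay":0,"az":0,"tx":0,"ty":0,"tz":0.15,"claw":0.8},{"ax":0,"ay":0,"az":0,"tx":0,"ty":0,"tz":0.165,"claw":0.8},{"ax":0,"ay":0,"az":0,"tx":0,"ty":0,"tz":0.175,"claw":0.8},{"ax":0,"ay":0,"az":0,"tx":0,"ty":0,"tz":0.178,"claw":0.8},{"ax":0,"ay":0,"az":0,"tx":0,"ty":0,"tz":0.178,"claw":0.8},{"ax":0,"ay":0,"az":0,"tx":0,"ty":0,"tz":0.178,"claw":0.8}]'
python3 -c "
from h import *
to(.0757,.145,.2135)"
```

```text
time: 10.3
ee_pos: [0.6323, -0.06, 0.2145]
tool_rot: [[0.053, 0.999, 0.0], [0.999, -0.053, -0.0], [-0.0, 0.0, -1.0]]
force: [0.4, 0.7, -0.5]
finger_gap: 0.202
grasp_force: 0.0
t10.30 board [ 0.0761 -0.0624  0.2145] shift [ 0.415 -0.001  0.002] turn [ 0.  0. -0.] F [ 0.4  0.7 -0.5] gap 0.202
```

```bash
python3 -m jog '[{"ax":0,"ay":0,"az":0,"tx":0.02,"ty":-0.001,"tz":0.002,"claw":0.8},{"ax":0,"ay":0,"az":0,"tx":0.04,"ty":-0.001,"tz":0.002,"claw":0.8},{"ax":0,"ay":0,"az":0,"tx":0.06,"ty":-0.001,"tz":0.002,"claw":0.8},{"ax":0,"ay":0,"az":0,"tx":0.08,"ty":-0.001,"tz":0.002,"claw":0.8},{"ax":0,"ay":0,"az":0,"tx":0.1,"ty":-0.001,"tz":0.002,"claw":0.8},{"ax":0,"ay":0,"az":0,"tx":0.12,"ty":-0.001,"tz":0.002,"claw":0.8},{"ax":0,"ay":0,"az":0,"tx":0.14,"ty":-0.001,"tz":0.002,"claw":0.8},{"ax":0,"ay":0,"az":0,"tx":0.16,"ty":-0.001,"tz":0.002,"claw":0.8},{"ax":0,"ay":0,"az":0,"tx":0.18,"ty":-0.001,"tz":0.002,"claw":0.8},{"ax":0,"ay":0,"az":0,"tx":0.2,"ty":-0.001,"tz":0.002,"claw":0.8}]'
python3 -m jog '[{"ax":0,"ay":0,"az":0,"tx":0.02,"ty":0,"tz":0,"claw":0.8},{"ax":0,"ay":0,"az":0,"tx":0.04,"ty":0,"tz":0,"claw":0.8},{"ax":0,"ay":0,"az":0,"tx":0.06,"ty":0,"tz":0,"claw":0.8},{"ax":0,"ay":0,"az":0,"tx":0.08,"ty":0,"tz":0,"claw":0.8},{"ax":0,"ay":0,"az":0,"tx":0.1,"ty":0,"tz":0,"claw":0.8},{"ax":0,"ay":0,"az":0,"tx":0.12,"ty":0,"tz":0,"claw":0.8},{"ax":0,"ay":0,"az":0,"tx":0.14,"ty":0,"tz":0,"claw":0.8},{"ax":0,"ay":0,"az":0,"tx":0.16,"ty":0,"tz":0,"claw":0.8},{"ax":0,"ay":0,"az":0,"tx":0.18,"ty":0,"tz":0,"claw":0.8},{"ax":0,"ay":0,"az":0,"tx":0.2,"ty":0,"tz":0,"claw":0.8}]'
python3 -m jog '[{"ax":0,"ay":0,"az":0,"tx":0.016,"ty":0,"tz":0,"claw":0.8},{"ax":0,"ay":0,"az":0,"tx":0.016,"ty":0,"tz":0,"claw":0.8},{"ax":0,"ay":0,"az":0,"tx":0.016,"ty":0,"tz":0,"claw":0.8}]'
python3 -c "
from h import *
to(.0757,.145,.2135)"
python3 -m jog '[{"ax":0,"ay":0,"az":0,"tx":-0.005,"ty":0,"tz":-0.06,"claw":0.8},{"ax":0,"ay":0,"az":0,"tx":-0.01,"ty":0,"tz":-0.12,"claw":0.8},{"ax":0,"ay":0,"az":0,"tx":-0.03,"ty":0,"tz":-0.18,"claw":0.8},{"ax":0,"ay":0,"az":0,"tx":-0.09,"ty":0,"tz":-0.24,"claw":0.8},{"ax":0,"ay":0,"az":0,"tx":-0.16,"ty":0,"tz":-0.3,"claw":0.8},{"ax":0,"ay":0,"az":0,"tx":-0.23,"ty":0,"tz":-0.32,"claw":0.8},{"ax":0,"ay":0,"az":0,"tx":-0.3,"ty":-0.03,"tz":-0.32,"claw":0.8},{"ax":0,"ay":0,"az":0,"tx":-0.37,"ty":-0.07,"tz":-0.32,"claw":0.8},{"ax":0,"ay":0,"az":0,"tx":-0.42,"ty":-0.1,"tz":-0.32,"claw":0.8},{"ax":0,"ay":0,"az":0,"tx":-0.42,"ty":-0.1,"tz":-0.32,"claw":0.8}]'
python3 -c "
from h import *
im=optics.read_camera('scene')[110:290,200:420,::-1]
cv2.imwrite('pics/s5.png',cv2.resize(im,None,fx=3,fy=3,interpolation=2))"
```

```text
time: 11.13
ee_pos: [0.6369, 0.041, 0.2128]
tool_rot: [[0.053, 0.999, -0.001], [0.999, -0.053, 0.0], [0.0, -0.001, -1.0]]
force: [0.2, 0.1, 0.8]
finger_gap: 0.201
grasp_force: 0.1
time: 11.97
ee_pos: [0.6422, 0.1407, 0.2128]
tool_rot: [[0.053, 0.999, -0.001], [0.999, -0.053, 0.0], [0.0, -0.001, -1.0]]
force: [0.7, 0.1, -0.5]
finger_gap: 0.204
grasp_force: 0.0
time: 12.22
ee_pos: [0.6426, 0.1482, 0.2128]
tool_rot: [[0.052, 0.999, -0.001], [0.999, -0.052, -0.0], [-0.0, -0.001, -1.0]]
force: [-0.7, -0.7, -0.8]
finger_gap: 0.199
grasp_force: 0.0
t12.22 board [0.0752 0.146  0.2128] shift [-0.002  0.001 -0.001] turn [-0.001  0.     0.001] F [-0.7 -0.7 -0.8] gap 0.199
time: 13.05
ee_pos: [0.5785, -0.0639, 0.3731]
tool_rot: [[0.058, 0.998, -0.004], [0.998, -0.058, -0.003], [-0.003, -0.004, -1.0]]
force: [-0.1, -0.2, 0.1]
finger_gap: 0.2
grasp_force: 0.0
```

View pics/s5.png

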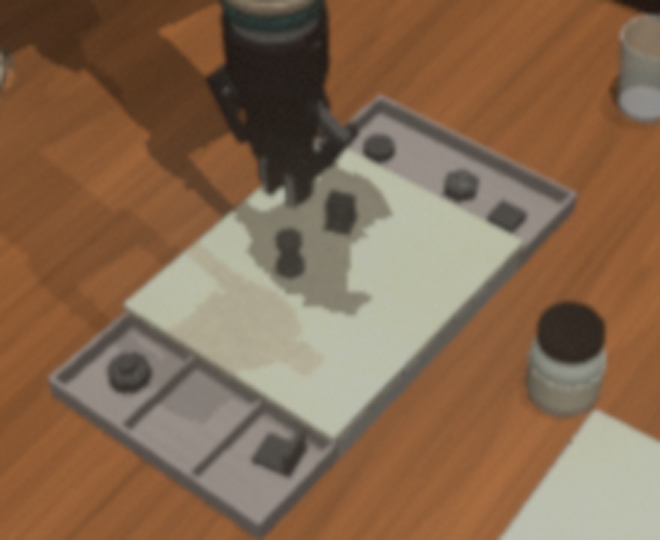

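The three prints lie in the catch tray at crop px (378,148), (460,185) and (507,216). The tower and arch are where they were, and the arm is clear.

```bash
python3 -m jog '[{"ax":0,"ay":0,"az":0,"tx":0,"ty":0,"tz":0,"claw":0.8},{"ax":0,"ay":0,"az":0,"tx":0,"ty":0,"tz":0,"claw":0.8},{"ax":0,"ay":0,"az":0,"tx":0,"ty":0,"tz":0,"claw":0.8}]' | head -1; python3 -c "
from workcell import order
print(order.hand_in())"
```

```text
time: 13.35
the job is handed in; nothing more can be done
None
```

The disc, square and hexagon were pushed off the board into the catch tray, the last picture shows the tower and arch where they were, and the job was handed in at 13.35 s; no verdict was returned.

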